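# Bare the fuel-gas test outlet

### The job

A coupling is to be leak-tested next, so make the fuel-gas test outlet on the bench ready for it. First shut its ball valve: swing the lever from in line with the supply tube until it stands square across it, right up to its stop. Then take off the outlet's blanking cap: it has a left-hand thread (grooved hexagon), so spin it by its two arms clockwise, seen from above, about two and a half turns until the thread lets go, without forcing it; lift it clear, stand it upright, mouth down, wholly on the black rubber mat without dropping it, and leave the two loose couplings, the sealant bottle and the tape roll where they stand.

Things in the scene. Friction and masses are not known exactly. Their poses are not given: they have to be found in the camera images.
- test_outlet: Test outlet, bolted to the bench. Origin: on the bench under its tube line. Foot plate 100 mm in x, y -95 to 150, 10 thick. Along y: bent steel supply tube (17 thick, centre 44 up, y = 88 to 143), plated ball valve (42 wide, 65 high, lever pivot at x = 0, y = 68), and at y = -50 a 46 mm square elbow block 66 high with a 41 mm round riser up to 85 that carries the upright threaded outlet.
- outlet_top (a point): Centre of the top of the threaded brass outlet, on the cap's vertical thread axis at x = 0, y = -50 mm of test_outlet, 133 mm above the bench. The outlet is 48 mm high and 40 mm over its thread; the cap hides it at the start. Axes as test_outlet.
- valve_lever (a joint): Lever of the ball valve, on a vertical pivot. 0 = open: it points along test_outlet's +y, over the tube, away from the cap. Grows anticlockwise seen from above; 1.57 = shut: it points along test_outlet's -x, at a firm stop. Starts between 0 and 0.3, stays where it is left; takes about 0.12 N m (2 N at the grip).
- lever_grip (a point): Middle of the lever's black rubber grip, 68 mm from the pivot, 93 mm above the bench. The grip is 19 mm wide and 11 mm thick and reaches from 37 to 95 mm from the pivot; 34 mm are free below it, over the tube. The point's y axis points outward along the lever.
- cap: Steel blanking cap, about 0.3 kg (0.26 to 0.42). Origin: centre of its lower rim, z up; starts 87 mm above the bench. Hexagon 59 mm over corners with a groove round it (0 to 20 mm up), dome 49 mm wide (to 53). Left-hand thread, loose, 6 mm rise a turn. After 2.5 turns clockwise (15 mm up) the thread lets go and it lifts straight off; turned one turn more it clicks down 6 mm and is still free.
- cap_arms (a point): Centre of the cap on the line of its two arms, on the thread axis, 18 mm above the cap's rim (105 mm above the bench at the start). The arms stick out level along this point's x axis to both sides, 10 mm thick, to 76 mm from the axis, ending in 15 mm balls. A finger pushing an arm round in a circle of about 60 mm radius turns the cap with a few newtons; pushed near the hub it may bind.
- cap_top (a point): Centre of the cap's flat top, 53 mm above its rim (a 4 mm high, 14 mm wide vent plug stands on it). The dome below is a 49 mm cylinder (20 to 47 mm over the rim): grip it from above with the fingers closing along the point's y axis, square to the arms, fingertips 23 to 35 mm over the rim. The rim must rise above outlet_top, 46 mm over its start, to clear.
- rubber_mat: Flat black ribbed rubber mat stuck to the bench, 130 mm (x) by 140 mm (y), top 6 mm above the bench. Origin: centre of its underside. The cap standing on it in any turn clears the bench with its arms.
- coupling_a: Loose zinc coupling with two blue rings, standing upright, 25 by 29 by 48 mm, origin under its centre; bystander.
- coupling_b: The second such loose coupling, standing near the first; bystander.
- sealant: Sealant bottle, 26 by 46 by 118 mm, standing, origin under its centre; bystander.
- tape_roll: Roll of tape lying flat, 68 mm across, 19 mm high, origin under its centre; bystander.

How it is judged:
On the way, in this order (a step that is already met when the one before it is completed fails the run):
1. the valve is shut (lever within 0.12 rad of square across) while the cap is still on the outlet (value of joint valve_lever above 1.45 rad and z of cap in the frame of outlet_top below -0.004 m), for 0.2 s.
2. the cap has come off its thread and is lifted clear above the outlet (z of cap in the frame of outlet_top above 0.004 m), for 0.1 s.
At the end, for the whole second after the job is handed in: the valve is still shut (lever within 0.12 rad of square across), and the cap stands upright (within 0.12 rad) and at rest, mouth down, on the rubber mat, with its axis at least 25 mm inside each edge and its rim under 10 mm above the bench (value of joint valve_lever above 1.45 rad and x of cap in the frame of rubber_mat between -0.04 and 0.04 m and y of cap in the frame of rubber_mat between -0.045 and 0.045 m and z of cap in the frame of rubber_mat below 0.01 m and angle between cap's own z axis and vertical below 0.12 rad and linear speed of cap below 0.02 m/s); the robot touches nothing.
It fails at once if the thread is forced: more than 60 N between the cap and the outlet (contact force between cap and test_outlet above 60 N).
It fails at once if the cap is dropped: it falls faster than 0.8 m/s (more than 3 cm) with no finger on it (linear speed of cap above 0.8 m/s and contact force between the fingers and cap below 0.05 N).
It fails at once if a coupling, the sealant bottle or the tape roll is moved by more than 30 mm or tipped over (distance of any of coupling_a, coupling_b, sealant, tape_roll from where it was at the start of the episode above 0.03 m or angle between any of coupling_a, coupling_b, sealant's own z axis and vertical above 0.5 rad).
It also fails if it takes over 72 s, if anything falls off the work surface, if the arm or the gripper's body presses on something with over 40 N, if the wrist force passes 120 N, or if a joint passes its speed limit or range.

### The arm

A 6-joint arm with a two-finger parallel gripper is mounted at the origin on a cart in front of the work surface, level with it; the furniture and walls round the work are solid. World frame = base frame: x ahead of the robot, y to its left, z up, the work surface at z = 0. Lengths are in m, angles in rad, forces in N, time in s.
With the tool pointing down it reaches from about 0.25 to 0.8 m from the base axis. Payload 8.5 kg.
Tool frame: the origin (TCP) lies on the mounting face of the last link; the fingertips stand 173 mm ahead of it and the grasp point (between the pads) lies 155 mm ahead of it; z points along the fingers, y is the line along which they close (so a half turn about z gives the same grasp; the last joint's range is limited). The gripper opens to 85 mm and grips with 20 to 120 N. Pads are 22 mm wide; open, the fingers measure 114 mm over their backs; the gripper's body (76 mm by 85 mm) begins 54 mm behind the grasp point. The pads swing forward as they close: fully open they stand 13 mm farther back than shut.
Start: joints at [-1.108, 0.238, -0.013, 1.319, 0, 1.571], TCP at [0.234, -0.47, 0.405] pointing down, gripper open.
Joint ranges: [-2.66, 2.66], [-1.03, 1.9], [-1.14, 1.46], [-1.82, 2.27], [-1.45, 1.34], [-3.14, 3.14]. Speed limits (rad/s): [2.22, 2.22, 2.79, 3.14, 3.14, 3.14].

### API

Orientations are given as a unit quaternion [w, x, y, z].
In Python, from plant import sense, camera, camera_params, job_done gives the robot as it stands.
- The arm moves only by the shell command python3 -m handwheel 'ROWS' [FORCE]. ROWS is JSON, a list of rows, each a list of 7 numbers: the finger opening in mm, from 0 to 85.4, then the shift along the tool's x, y, z each as a share of 1 m, from -1 to 1, then the turn, a rotation vector about the tool's x, y, z each as a share of 1.5 rad, from -1 to 1. A call has exactly 10 rows; each row is the pose to reach, as a shift and turn from the pose commanded when the call began, along the tool's axes at that moment; what a row does not reach only later rows make up. A row lasts 1/8 s, in which the tool goes at most 62.5 mm and 10.7 degrees, less where a joint would pass 70% of its speed; a pose out of reach is approached as far as the arm can. A call with a number of a shift or a turn outside -1 to 1 is refused whole. A call with a gripper value outside its range is refused whole. The fingers move at their own pace and stop on an object; FORCE is the grip in N (left out, the last holds). Time passes only in rows, so rows that repeat a pose let the fingers close, or fill a call up. It gives the time, the measured TCP pose, the force, the opening and the grip force at its end, in the units of the state.
- sense(): the state, without advancing time (a new reading comes with each control period).
- camera(name): name is "scene" or "side" or "wrist"; returns (picture, depth): 480x640x3 uint8, red, green, blue; 480x640 float32, m along the optical axis (not along the pixel's ray), 0 where there is no reading.
- camera_params(name): a dict with "fx", "fy", "cx", "cy" (pixels), "rvec" (rotation vector, rad) and "tvec" (3), from world to camera coordinates, as OpenCV has them; the wrist camera has in their place "hand_eye" (4x4, takes a point from camera to tool coordinates, whose origin is the TCP and whose axes are the flange's). Camera axes: x right, y down, z forward; pixel columns grow to the right and rows downward; lengths in m; the calibration is good to about 2 mm. The wrist camera is an equidistant fisheye: a pixel r from the principal point sees the ray r / f radians off the axis. A picture is of the moment at which its call begins: read the wrist's pose just before it. camera_params takes no time and is no camera call.
- job_done(): hands the job in; it is judged then, once.
The state is a dict: "time_s": time; "joint_positions": joint angles; "joint_vel": joint speeds; "joint_torque": joint torques, N m; "position": TCP position; "tool_rot": TCP orientation; "force": force on the tool from outside, world axes, zero at the start; "moment": the same for the moment, N m; "gripper_width": opening from 0.0 (shut) to 1.0 (fully open); "grip_force": force on a finger pad.
Only numpy, scipy, OpenCV 4.12 (cv2) and the standard library are available. Lean on these libraries where they do the work, as an engineer would, in place of code of your own. Each camera call takes 0.05 s, during which the arm holds its last target. There are 200 camera calls.

## Working session

There is one attempt and no reset: what is moved stays moved. The work goes in short steps, Python scripts to look and compute and a shell command to move; the robot and the scene stay as the last step left them, time stands still between calls to the robot, and variables do not carry over. Pictures are saved under pics/ and viewed, at most 10 in all, crops included, and the job is handed in when it is done.

```bash
ls; mkdir -p pics; python3 - <<'E'
from plant import *
import cv2,numpy as np
for n in("scene","side"):
    p,d=camera(n); cv2.imwrite(f"pics/{n}0.png",p[:,:,::-1]); np.savez(f"/tmp/{n}0.npz",p=p,d=d); print(n,camera_params(n))
print(camera_params("wrist"));print(sense())
E
```

```text
pics
scene {'fx': 614.0425550983716, 'fy': 614.0425550983716, 'cx': 310.48231118998234, 'cy': 253.13990686448108, 'rvec': array([ 1.93898382, -0.97767413,  0.52818115]), 'tvec': array([-0.40382967,  0.28459689,  0.68449173])}
side {'fx': 555.1405063105808, 'fy': 555.1405063105808, 'cx': 323.3717439506553, 'cy': 241.07365786008705, 'rvec': array([ 2.35180207, -0.35374762,  0.11372415]), 'tvec': array([-0.52169915,  0.12498718,  0.89468391])}
{'fx': 371.64829954431775, 'fy': 371.64829954431775, 'cx': 326.0705900143993, 'cy': 241.86513577497524, 'hand_eye': array([[ 4.66396985e-04, -9.56879694e-01, -2.90484138e-01,
         7.34128885e-02],
       [ 9.99999866e-01,  3.81147488e-04,  3.50052268e-04,
        -1.09446771e-03],
       [-2.24240608e-04, -2.90484262e-01,  9.56879743e-01,
         3.02588278e-02],
       [ 0.00000000e+00,  0.00000000e+00,  0.00000000e+00,
         1.00000000e+00]])}
{'time_s': 0.1, 'joint_positions': array([-1.10804084e+00,  2.38712382e-01, -1.41650009e-02,  1.31919686e+00,
       -1.83765761e-05,  1.57079595e+00]), 'joint_vel': array([-0.00025073, -0.00190007,  0.0023922 ,  0.00097519,  0.00159046,
       -0.00176058]), 'joint_torque': array([ 3.85444832e-05, -5.39720571e+01,  3.46998668e+01,  1.34886423e-02,
        1.01988434e-05, -5.65434505e-06]), 'position': array([ 0.23429946, -0.4696514 ,  0.40414811]), 'tool_rot': array([-6.19821879e-04,  9.73351133e-01,  2.29318912e-01, -1.55467962e-04]), 'force': array([ 0.178258  , -1.29581024,  0.31226457]), 'moment': array([0.00294531, 0.00290832, 0.03846825]), 'grip_force': 0.0, 'gripper_width': 1.0025244854306143}
```

View pics/scene0.png

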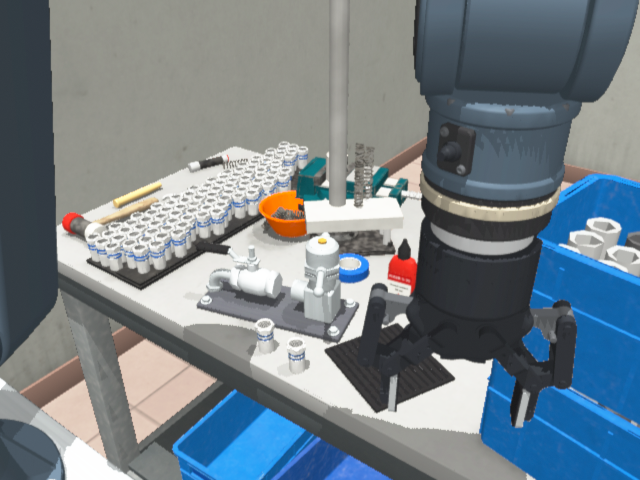

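View pics/side0.png

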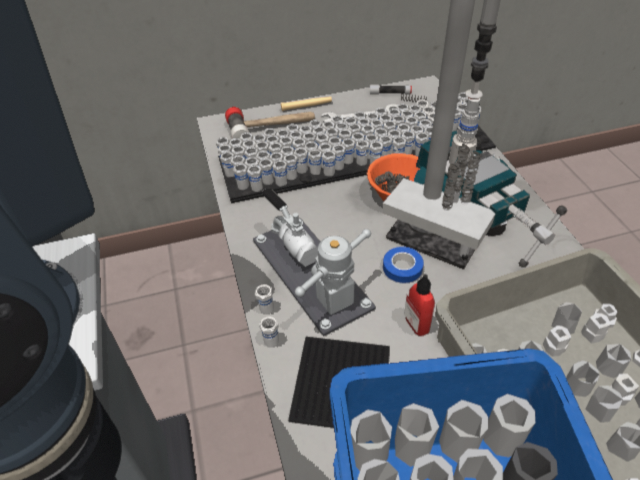

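The scene view shows the outlet at (280,290), the cap at (322,250) and the mat at (390,365). The side view shows the dome top at (336,243), arm balls at (303,293) and (367,234), the lever grip at (275,198) and the mat at (340,382). Next I'll merge both into a top-view map.

```bash
cat > h.py <<'E'
import numpy as np,cv2
from plant import *
from scipy.spatial.transform import Rotation as R
def world(n,d):
    c=camera_params(n); v,u=np.mgrid[:480,:640]
    P=np.stack([(u-c['cx'])/c['fx']*d,(v-c['cy'])/c['fy']*d,d],-1)
    M=R.from_rotvec(c['rvec']).as_matrix()
    return (P-c['tvec'])@M   # M^T(P-t)
E
python3 - <<'E'
from h import *
S=1000; x0,x1,y0,y1=.2,.9,-.5,.3
H=np.full((700,800),-1.);I=np.zeros((700,800,3),np.uint8)
for n in("scene","side"):
    z=np.load(f"/tmp/{n}0.npz");W=world(n,z['d']);m=z['d']>0
    P=W[m];C=z['p'][m]
    np.save(f"/tmp/{n}W.npy",W)
    r=((x1-P[:,0])*S).astype(int);c=((y1-P[:,1])*S).astype(int)
    k=(r>=0)&(r<700)&(c>=0)&(c<800)&(P[:,2]<.17)&(P[:,2]>-.03)
    for a,b,h,col in zip(r[k],c[k],P[k,2],C[k]):
        if h>H[a,b]: H[a,b]=h;I[a,b]=col
    for px in ([(336,243),(303,293),(367,234),(275,198),(340,382),(403,262),(421,300),(264,293),(269,325),(262,239),(326,322),(367,303)] if n=="side" else [(322,240),(265,335),(296,355),(389,364),(205,245),(350,265)]):
        print(n,px,W[px[1],px[0]].round(3))
I=cv2.dilate(I,np.ones((2,2)))[:600]
for i in range(0,800,100):
    cv2.line(I,(i,0),(i,599),(255,0,255),1);cv2.line(I,(0,i),(799,i),(255,0,255),1)
cv2.imwrite("pics/top.png",I[:,:,::-1])
E
```

```text
scene (322, 240) [ 0.523 -0.135  0.143]
scene (265, 335) [ 0.406 -0.12   0.036]
scene (296, 355) [ 0.398 -0.182  0.036]
scene (389, 364) [ 0.2   -0.43   0.295]
scene (205, 245) [0.463 0.05  0.099]
scene (350, 265) [ 0.672 -0.089  0.004]
side (336, 243) [ 0.527 -0.133  0.141]
side (303, 293) [ 0.463 -0.179  0.104]
side (367, 234) [ 0.587 -0.101  0.109]
side (275, 198) [0.473 0.038 0.097]
side (340, 382) [ 0.437 -0.433  0.297]
side (403, 262) [ 0.664 -0.083 -0.001]
side (421, 300) [ 0.627 -0.224  0.081]
side (264, 293) [ 0.416 -0.102  0.03 ]
side (269, 325) [ 0.41  -0.164  0.03 ]
side (262, 239) [0.44  0.031 0.015]
side (326, 322) [ 0.497 -0.175  0.015]
side (367, 303) [ 0.57  -0.158  0.014]
```

View pics/top.png

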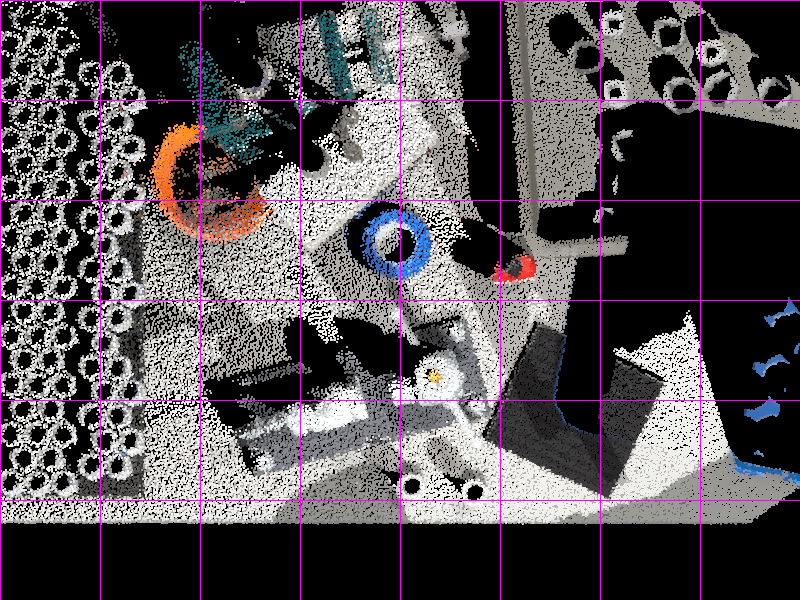

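The top map is clean: cap axis about (434,377), so world (0.523,-0.134). Mat corners are (485,435), (535,323), (663,378) and (610,497), couplings at (412,487) and (474,491), and sealant at (515,265). One refinement, then I move.

```bash
python3 - <<'E'
from h import *
from scipy.optimize import least_squares
P=[];C=[]
for n in("scene","side"):
    z=np.load(f"/tmp/{n}0.npz");m=z['d']>0;W=np.load(f"/tmp/{n}W.npy")[m];c=z['p'][m].astype(float)
    def near(x,y,r,a,b): return (np.hypot(W[:,0]-x,W[:,1]-y)<r)&(W[:,2]>a)&(W[:,2]<b)
    k=near(.523,-.134,.035,.11,.132);Q=W[k]
    s=least_squares(lambda p:np.hypot(Q[:,0]-p[0],Q[:,1]-p[1])-.0245,[.523,-.134],loss='soft_l1',f_scale=.001);print(n,'cap',s.x.round(4),k.sum())
    k=near(.47,.045,.06,.08,.11)&(c.max(1)<70);Q=W[k]
    if len(Q)>5: mu=np.median(Q,0);u=np.linalg.svd(Q[:,:2]-Q[:,:2].mean(0))[2][0];print('grip',Q.mean(0).round(4),Q.min(0).round(3),Q.max(0).round(3),np.degrees(np.arctan2(u[1],u[0])),len(Q))
    r=np.hypot(W[:,0]-s.x[0],W[:,1]-s.x[1]);k=(r<.09)&(r>.035)&(W[:,2]>.098)&(W[:,2]<.115);Q=W[k][:,:2]-s.x
    a=np.arctan2(Q[:,1],Q[:,0])*2;print('arms deg',np.degrees(np.arctan2(np.sin(a).mean(),np.cos(a).mean()))/2,k.sum())
    k=near(.5,-.07,.2,.006,.014)&(c.max(1)<110)&(c.min(1)>30)
    if k.sum()>100: print('plate',cv2.minAreaRect((W[k][:,:2]*1000).astype(np.float32)),k.sum())
    k=near(.49,-.273,.105,.0,.012)&(c.max(1)<60)
    if k.sum()>100: print('mat',cv2.minAreaRect((W[k][:,:2]*1000).astype(np.float32)),k.sum())
    k=near(.492,-.02,.03,.07,.13);print('pivot top',W[k].max(0) if k.any() else 0)
E
```

```text
scene cap [ 0.5234 -0.135 ] 440
grip [0.4664 0.0402 0.0961] [0.454 0.012 0.089] [0.483 0.067 0.1  ] -71.13639685633859 253
arms deg 32.342480361813394 218
plate ((562.835693359375, -103.94361877441406), (274.6239318847656, 322.2261657714844), 0.9372432827949524) 1468
mat ((485.7297668457031, -274.7304382324219), (139.93540954589844, 126.80757904052734), 65.67056274414062) 2040
pivot top [0.50167347 0.00745416 0.10715207]
side cap [ 0.5238 -0.1339] 359
grip [0.4696 0.041  0.0964] [0.455 0.015 0.092] [0.486 0.068 0.1  ] -71.28736478626662 227
arms deg 32.33457002135788 412
plate ((558.9514770507812, -109.95036315917969), (322.46734619140625, 278.2701110839844), 87.73060607910156) 3899
mat ((495.102783203125, -261.5172119140625), (166.54061889648438, 127.3908920288086), 64.63980102539062) 4216
pivot top [0.50283183 0.00919061 0.10632404]
```

```bash
python3 -m handwheel '[[0,0,0,0,0,0,0.15],[0,0,0,0,0,0,0.308],[0,0,0,0,0,0,0.308],[0,0,0,0,0,0,0.308],[0,0,0,0,0,0,0.308],[0,0,0,0,0,0,0.308],[0,0,0,0,0,0,0.308],[0,0,0,0,0,0,0.308],[0,0,0,0,0,0,0.308],[0,0,0,0,0,0,0.308]]' 30
```

```text
time_s: 1.35
position: [0.2344, -0.4697, 0.4047]
tool_rot: [-0.0, 1.0, 0.0, -0.0]
force: [-0.9, 0.5, 1.3]
gripper_width: 0.001
grip_force: 0.0
```

Measured: cap axis (0.5236,-0.1345), arms at 32.3°, lever at 108.8°, pivot about (0.491,-0.022), mat about (0.488,-0.274). All fit the given heights and sizes. Now to the far side of the lever.

```bash
python3 -m handwheel '[[0,0.28,-0.523,0,0,0,0],[0,0.28,-0.523,0,0,0,0],[0,0.28,-0.523,0,0,0,0],[0,0.28,-0.523,0,0,0,0],[0,0.28,-0.523,0,0,0,0],[0,0.28,-0.523,0,0,0,0],[0,0.28,-0.523,0,0,0,0],[0,0.28,-0.523,0,0,0,0],[0,0.28,-0.523,0,0,0,0],[0,0.28,-0.523,0,0,0,0]]' && python3 -m handwheel '[[0,0.28,-0.523,0,0,0,0],[0,0,0,0.05,0,0,0],[0,0,0,0.10,0,0,0],[0,0,0,0.154,0,0,0],[0,0,0,0.154,0,0,0],[0,0,0,0.154,0,0,0],[0,0,0,0.154,0,0,0],[0,0,0,0.154,0,0,0],[0,0,0,0.154,0,0,0],[0,0,0,0.154,0,0,0]]'
```

```text
time_s: 2.6
position: [0.5163, 0.0252, 0.4045]
tool_rot: [-0.011, 1.0, 0.022, -0.0]
force: [0.2, -0.4, -0.3]
gripper_width: 0.007
grip_force: 0.0
time_s: 3.85
position: [0.5151, 0.0244, 0.251]
tool_rot: [-0.012, 1.0, 0.021, -0.0]
force: [0.5, 0.0, -1.0]
gripper_width: -0.001
grip_force: 0.0
```

```bash
python3 -m handwheel '[[0,0,-0.027,0,-0.016,0,0.028],[0,0,-0.027,0,-0.016,0,0.028],[0,0,-0.027,0,-0.016,0,0.028],[0,0,-0.027,0,-0.016,0,0.028],[0,0,-0.027,0,-0.016,0,0.028],[0,0,-0.027,0,-0.016,0,0.028],[0,0,-0.027,0,-0.016,0,0.028],[0,0,-0.027,0,-0.016,0,0.028],[0,0,-0.027,0,-0.016,0,0.028],[0,0,-0.027,0,-0.016,0,0.028]]'
python3 - <<'E'
import numpy as np
piv=np.array([.491,-.022])
for th in [0.1,.3,.5,.7,.9,1.1,1.3,1.45,1.5,1.57]:
    a=np.pi/2+.27+th; L=np.array([np.cos(a),np.sin(a)]);T=np.array([np.sin(a),-np.cos(a)])
    h=11*abs(T[0])+14.5*abs(T[1]);c=piv+.065*L+(.0095+h/1000)*T; print(th,c.round(3))
E
```

```text
time_s: 5.1
position: [0.5151, 0.0218, 0.2513]
tool_rot: [-0.01, 1.0, 0.019, -0.001]
force: [-0.1, 0.0, 0.5]
gripper_width: 0.002
grip_force: 0.0
0.1 [0.491 0.048]
0.3 [0.478 0.047]
0.5 [0.465 0.044]
0.7 [0.453 0.038]
0.9 [0.442 0.028]
1.1 [0.432 0.016]
1.3 [0.426 0.002]
1.45 [ 0.423 -0.006]
1.5 [ 0.422 -0.009]
1.57 [ 0.421 -0.014]
```

```bash
python3 -c "
from plant import *
s=sense();print(s['joint_positions'].round(3),s['moment'],s['joint_torque'].round(1))
p,d=camera('wrist');import cv2;cv2.imwrite('pics/w1.png',p[:,:,::-1])
p,d=camera('side');import cv2;cv2.imwrite('pics/s1.png',p[:,:,::-1])"
```

```text
[ 0.037  0.323 -0.31   0.939  0.02   3.141] [-0.02617971  0.03474781 -0.00569291] [  0.  -55.5  29.7   0.    0.1  -0. ]
```

View pics/s1.png

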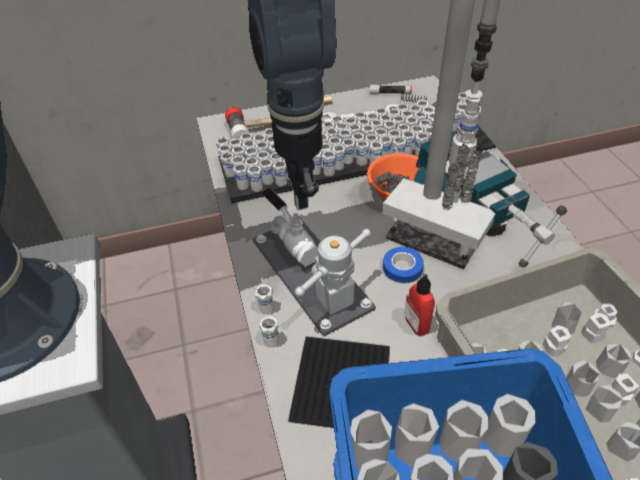

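j6 is at its limit (3.14), since tool yaw = π + j1 − j6. I'll turn the tool to yaw 90°, so that tool x = world y and tool y = world x.

```bash
python3 -m handwheel '[[0,0,0,0,0,0,-0.12],[0,0,0,0,0,0,-0.24],[0,0,0,0,0,0,-0.36],[0,0,0,0,0,0,-0.48],[0,0,0,0,0,0,-0.6],[0,0,0,0,0,0,-0.72],[0,0,0,0,0,0,-0.84],[0,0,0,0,0,0,-0.96],[0,0,0,0,0,0,-1],[0,0,0,0,0,0,-1]]' 
cat >> h.py <<'E'
def rel(p,yaw):
    "shift and turn (shares) from the measured pose to world p, tool down with tool x at yaw"
    s=sense();q=s['tool_rot'];A=R.from_quat([q[1],q[2],q[3],q[0]])
    B=R.from_euler('z',yaw)*R.from_euler('x',np.pi)
    print('shift',(A.inv().apply(np.array(p)-s['position'])).round(4),'turn',((A.inv()*B).as_rotvec()/1.5).round(4))
E
python3 -c "
from h import *
rel([.513,.05,.251],np.pi/2)"
```

```text
time_s: 6.45
position: [0.5151, 0.0218, 0.2513]
tool_rot: [-0.008, 0.719, 0.695, 0.006]
force: [-0.1, -0.1, -0.5]
gripper_width: 0.002
grip_force: 0.0
shift [ 0.0281 -0.0031  0.0009] turn [-0.0016 -0.0135 -0.0223]
```

```bash
python3 -m handwheel '[[0,0.028,-0.003,0.001,-0.0016,-0.0135,-0.022],[0,0.028,-0.003,0.001,-0.0016,-0.0135,-0.022],[0,0.028,-0.003,0.001,-0.0016,-0.0135,-0.022],[0,0.028,-0.003,0.001,-0.0016,-0.0135,-0.022],[0,0.028,-0.003,0.001,-0.0016,-0.0135,-0.022],[0,0.028,-0.003,0.001,-0.0016,-0.0135,-0.022],[0,0.028,-0.003,0.001,-0.0016,-0.0135,-0.022],[0,0.028,-0.003,0.001,-0.0016,-0.0135,-0.022],[0,0.028,-0.003,0.001,-0.0016,-0.0135,-0.022],[0,0.028,-0.003,0.001,-0.0016,-0.0135,-0.022]]' &&
python3 -m handwheel '[[0,0,-0.015,0,0,0,0],[0,-0.003,-0.032,0,0,0,0],[0,-0.006,-0.046,0,0,0,0],[0,-0.012,-0.060,0,0,0,0],[0,-0.023,-0.071,0,0,0,0],[0,-0.036,-0.081,0,0,0,0],[0,-0.050,-0.087,0,0,0,0],[0,-0.058,-0.090,0,0,0,0],[0,-0.060,-0.090,0,0,0,0],[0,-0.060,-0.090,0,0,0,0]]'
```

```text
time_s: 7.7
position: [0.513, 0.0499, 0.2509]
tool_rot: [0.0, 0.707, 0.707, 0.0]
force: [0.7, -0.4, -0.5]
gripper_width: -0.005
grip_force: 0.0
time_s: 8.95
position: [0.4229, -0.0104, 0.2507]
tool_rot: [-0.0, 0.707, 0.707, -0.0]
force: [0.6, 0.1, 0.0]
gripper_width: -0.002
grip_force: 0.0
```

```bash
python3 -m handwheel '[[0,-0.002,0,0,0,0,0],[0,-0.004,0,0,0,0,0],[0,-0.005,0,0,0,0,0],[0,-0.006,0,0,0,0,0],[0,-0.007,0,0,0,0,0],[0,-0.008,0,0,0,0,0],[0,-0.008,0,0,0,0,0],[0,-0.008,0,0,0,0,0],[0,-0.008,0,0,0,0,0],[0,-0.008,0,0,0,0,0]]'
python3 - <<'E'
from h import *
p,d=camera("side");cv2.imwrite("pics/s2.png",p[:,:,::-1])
W=world("side",d);c=p.astype(float)
k=(d>0)&(np.hypot(W[...,0]-.43,W[...,1]+.035)<.045)&(W[...,2]>.085)&(W[...,2]<.103)&(c.max(2)<70)
Q=W[k];print(len(Q),Q.mean(0),Q.min(0),Q.max(0));m=cv2.fitLine((Q[:,:2]*1000).astype(np.float32),cv2.DIST_HUBER,0,.01,.01).ravel();print(np.degrees(np.arctan2(m[1],m[0])))
E
```

```text
time_s: 10.2
position: [0.4231, -0.0173, 0.2509]
tool_rot: [-0.001, 0.707, 0.708, 0.001]
force: [0.5, 10.8, -1.1]
gripper_width: -0.0
grip_force: 5.2
420 [ 0.42802352 -0.03842956  0.09573437] [ 0.40079514 -0.05293221  0.08751293] [ 0.45819514 -0.0219405   0.10240484]
10.533634
```

Lever is at its stop (10.8 N, direction about 15° = square). I'll retreat and go to the circle start on the −y side of the cap.

```bash
python3 -m handwheel '[[0,0.03,0,0,0,0,0],[0,0.03,0,-0.05,0,0,0],[0,0.03,0,-0.1,0,0,0],[0,-0.01,0.03,-0.1,0,0,0],[0,-0.05,0.06,-0.1,0,0,0],[0,-0.09,0.08,-0.1,0,0,0],[0,-0.13,0.1,-0.1,0,0,0],[0,-0.174,0.111,-0.1,0,0,0],[0,-0.174,0.111,-0.1,0,0,0],[0,-0.174,0.111,-0.1,0,0,0]]' && python3 -c "
from h import *
rel([.534,-.192,.267],np.pi/2)
for i in range(0,11): 
    a=np.radians(280-36*i); print(i,[(.058*np.sin(a)-.058*np.sin(np.radians(280))).round(3),(.058*np.cos(a)-.058*np.cos(np.radians(280))).round(3)])"
```

```text
time_s: 11.5
position: [0.5337, -0.1921, 0.3506]
tool_rot: [-0.0, 0.707, 0.707, -0.0]
force: [-0.3, 0.2, 0.3]
gripper_width: -0.001
grip_force: 0.0
shift [0.0001 0.0004 0.0836] turn [-0.0007 -0.0001 -0.0004]
0 [np.float64(0.0), np.float64(0.0)]
1 [np.float64(0.005), np.float64(-0.035)]
2 [np.float64(0.03), np.float64(-0.061)]
3 [np.float64(0.065), np.float64(-0.068)]
4 [np.float64(0.097), np.float64(-0.052)]
5 [np.float64(0.114), np.float64(-0.02)]
6 [np.float64(0.109), np.float64(0.015)]
7 [np.float64(0.084), np.float64(0.041)]
8 [np.float64(0.049), np.float64(0.047)]
9 [np.float64(0.017), np.float64(0.032)]
10 [np.float64(0.0), np.float64(0.0)]
```

```bash
python3 -m handwheel '[[0,0,0,0.03,0,0,0],[0,0,0,0.06,0,0,0],[0,0,0,0.084,0,0,0],[0,0,0,0.084,0,0,0],[0,0,0,0.084,0,0,0],[0,0,0,0.084,0,0,0],[0,0,0,0.084,0,0,0],[0,0,0,0.084,0,0,0],[0,0,0,0.084,0,0,0],[0,0,0,0.084,0,0,0]]' && python3 -m handwheel '[[0,0,-0.018,0,0,0,0],[0,0.005,-0.0355,0,0,0,0],[0,0.0154,-0.0504,0,0,0,0],[0,0.03,-0.061,0,0,0,0],[0,0.047,-0.067,-0.001,0,0,0],[0,0.065,-0.0675,-0.001,0,0,0],[0,0.0825,-0.062,-0.001,0,0,0],[0,0.0975,-0.052,-0.002,0,0,0],[0,0.1085,-0.0375,-0.002,0,0,0],[0,0.114,-0.02,-0.002,0,0,0]]'
```

```text
time_s: 12.75
position: [0.534, -0.1922, 0.2669]
tool_rot: [-0.0, 0.707, 0.707, -0.0]
force: [0.5, -0.2, 0.2]
gripper_width: -0.002
grip_force: 0.0
time_s: 14.0
position: [0.515, -0.0771, 0.2688]
tool_rot: [-0.0, 0.707, 0.707, -0.0]
force: [-1.6, -0.7, 0.6]
gripper_width: 0.001
grip_force: 0.9
```

```bash
python3 -m handwheel '[[0,0,0.018,0,0,0,0],[0,-0.005,0.0355,-0.001,0,0,0],[0,-0.0154,0.0504,-0.001,0,0,0],[0,-0.03,0.061,-0.001,0,0,0],[0,-0.047,0.067,-0.002,0,0,0],[0,-0.065,0.0675,-0.002,0,0,0],[0,-0.0825,0.062,-0.002,0,0,0],[0,-0.0975,0.052,-0.003,0,0,0],[0,-0.1085,0.0375,-0.003,0,0,0],[0,-0.114,0.02,-0.003,0,0,0]]'
python3 - <<'E'
from h import *
p,d=camera("side");cv2.imwrite("pics/s3.png",p[80:400,140:560,::-1])
W=world("side",d);ax=np.array([.5236,-.1345])
r=np.hypot(W[...,0]-ax[0],W[...,1]-ax[1]);k=(d>0)&(r<.022)&(r>.01)&(W[...,2]>.1)&(W[...,2]<.18)
print('top z',np.percentile(W[k][:,2],[50,90]))
E
```

```text
time_s: 15.25
position: [0.5328, -0.1929, 0.2721]
tool_rot: [0.0, 0.707, 0.707, 0.0]
force: [1.8, 2.4, 0.8]
gripper_width: 0.001
grip_force: 0.9
top z [0.142194  0.1441792]
```

View pics/s3.png

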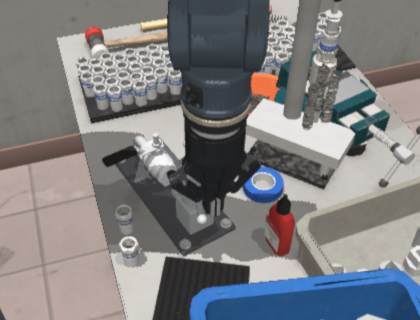

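The crop shows the lever square across the tube at (120,157) and an arm ball at (203,218), just ahead of the stick. I'll check its world position while continuing.

```bash
python3 - <<'E'
from h import *
p,d=camera("side");W=world("side",d);Q=W[295:302,339:348].reshape(-1,3);m=np.median(Q,0);print(m, np.degrees(np.arctan2(m[1]+.1345,m[0]-.5236)))
E
python3 -m handwheel '[[0,0,-0.018,0,0,0,0],[0,0.005,-0.0355,-0.001,0,0,0],[0,0.0154,-0.0504,-0.001,0,0,0],[0,0.03,-0.061,-0.001,0,0,0],[0,0.047,-0.067,-0.002,0,0,0],[0,0.065,-0.0675,-0.002,0,0,0],[0,0.0825,-0.062,-0.002,0,0,0],[0,0.0975,-0.052,-0.003,0,0,0],[0,0.1085,-0.0375,-0.003,0,0,0],[0,0.114,-0.02,-0.003,0,0,0]]'
python3 -m handwheel '[[0,0,0.018,0,0,0,0],[0,-0.005,0.0355,-0.001,0,0,0],[0,-0.0154,0.0504,-0.001,0,0,0],[0,-0.03,0.061,-0.001,0,0,0],[0,-0.047,0.067,-0.002,0,0,0],[0,-0.065,0.0675,-0.002,0,0,0],[0,-0.0825,0.062,-0.002,0,0,0],[0,-0.0975,0.052,-0.003,0,0,0],[0,-0.1085,0.0375,-0.003,0,0,0],[0,-0.114,0.02,-0.003,0,0,0]]'
```

```text
[ 0.53050426 -0.15618763  0.04433356] -72.34110627008357
time_s: 16.6
position: [0.515, -0.0771, 0.2747]
tool_rot: [-0.0, 0.707, 0.707, -0.0]
force: [-2.7, -1.4, 0.7]
gripper_width: -0.002
grip_force: 0.9
time_s: 17.85
position: [0.5328, -0.1929, 0.2781]
tool_rot: [0.0, 0.707, 0.707, 0.0]
force: [1.0, 1.1, 0.6]
gripper_width: 0.0
grip_force: 0.8
```

```bash

python3 -m handwheel '[[0,0,-0.018,0,0,0,0],[0,0.005,-0.0355,-0.001,0,0,0],[0,0.0154,-0.0504,-0.001,0,0,0],[0,0.03,-0.061,-0.001,0,0,0],[0,0.047,-0.067,-0.002,0,0,0],[0,0.065,-0.0675,-0.002,0,0,0],[0,0.0825,-0.062,-0.002,0,0,0],[0,0.0975,-0.052,-0.003,0,0,0],[0,0.1085,-0.0375,-0.003,0,0,0],[0,0.114,-0.02,-0.003,0,0,0]]'
python3 -m handwheel '[[0,0,0.018,0,0,0,0],[0,-0.005,0.0355,0,0,0,0],[0,-0.0154,0.0504,0,0,0,0],[0,-0.03,0.061,0,0,0,0],[0,-0.047,0.067,0,0,0,0],[0,-0.047,0.067,0,0,0,0],[0,-0.042,0.067,0,0,0,0],[0,-0.037,0.067,0,0,0,0],[0,-0.037,0.067,-0.03,0,0,0],[0,-0.037,0.067,-0.08,0,0,0]]'
python3 -m handwheel '[[0,0,-0.04,-0.04,0,0,0],[0,0.02,-0.1,-0.04,0,0,0],[0,0.06,-0.15,-0.04,0,0,0],[0,0.1,-0.19,-0.04,0,0,0],[85,0.12,-0.22,-0.04,0,0,0],[85,0.12,-0.22,-0.04,0,0,0],[85,0.12,-0.22,-0.04,0,0,0],[85,0.12,-0.22,-0.04,0,0,0],[85,0.12,-0.22,-0.04,0,0,0],[85,0.12,-0.22,-0.04,0,0,0]]'
python3 - <<'E'
from h import *
for n in("scene","side"):
    p,d=camera(n);W=world(n,d);ax=np.array([.5236,-.1345]);cv2.imwrite(f"pics/{n}4.png",p[:,:,::-1])
    r=np.hypot(W[...,0]-ax[0],W[...,1]-ax[1]);k=(d>0)&(r<.022)&(r>.01)&(W[...,2]>.12)&(W[...,2]<.18)
    print(n,'top z',np.percentile(W[k][:,2],[50,90]))
    k=(d>0)&(r<.035)&(W[...,2]>.125)&(W[...,2]<.146);Q=W[k]
    from scipy.optimize import least_squares
    s=least_squares(lambda p:np.hypot(Q[:,0]-p[0],Q[:,1]-p[1])-.0245,ax,loss='soft_l1',f_scale=.001);print('cap',s.x.round(4))
    k=(d>0)&(r<.09)&(r>.035)&(W[...,2]>.105)&(W[...,2]<.14);Q=W[k][:,:2]-s.x;a=2*np.arctan2(Q[:,1],Q[:,0])
    print('arms',np.degrees(np.arctan2(np.sin(a).mean(),np.cos(a).mean()))/2,np.median(W[k][:,2]),k.sum())
E
```

```text
time_s: 19.1
position: [0.515, -0.077, 0.2807]
tool_rot: [-0.0, 0.707, 0.707, -0.0]
force: [-1.0, -0.5, 0.4]
gripper_width: -0.005
grip_force: 0.8
time_s: 20.35
position: [0.5804, -0.1142, 0.3605]
tool_rot: [-0.001, 0.707, 0.707, -0.001]
force: [0.9, -0.4, 0.3]
gripper_width: -0.001
grip_force: 0.0
time_s: 21.6
position: [0.3614, 0.0046, 0.4006]
tool_rot: [-0.0, 0.707, 0.707, -0.0]
force: [-0.1, 0.4, 0.4]
gripper_width: 0.996
grip_force: 0.0
scene top z [0.15436169 0.15551434]
cap [ 0.5229 -0.1354]
arms -12.073970366489013 0.12275518635816067 416
side top z [0.15342962 0.15477258]
cap [ 0.5236 -0.1345]
arms -12.360818791712079 0.12254363004315819 469
```

View pics/side4.png

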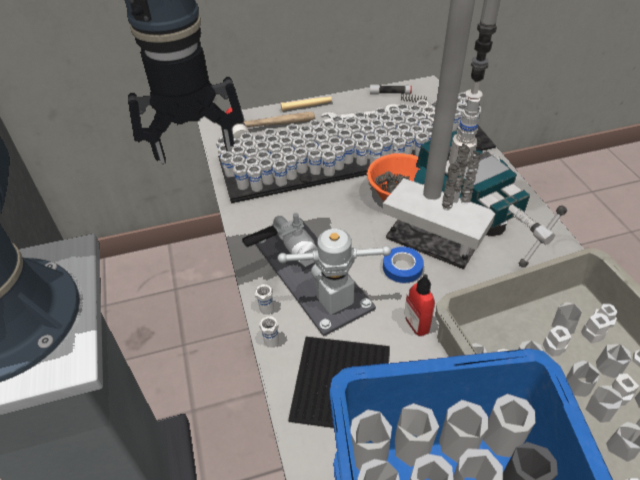

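The side view shows the cap raised at (334,250) with arms from (284,258) to (388,254). The lever is shut at (262,236), and the bystanders are untouched. The cap has turned 2.62 turns and risen about 14–15 mm. Next: the grasp, at yaw 167.8°.

```bash

python3 -m handwheel '[[85,-0.02,0.02,0,0,0,-0.11],[85,-0.04,0.05,0,0,0,-0.22],[85,-0.06,0.07,0,0,0,-0.33],[85,-0.08,0.09,0,0,0,-0.44],[85,-0.1,0.12,0,0,0,-0.55],[85,-0.12,0.14,0,0,0,-0.66],[85,-0.139,0.162,0,0,0,-0.77],[85,-0.139,0.162,0,0,0,-0.88],[85,-0.139,0.162,0,0,0,-0.905],[85,-0.139,0.162,0,0,0,-0.905]]'; python3 -c "
from h import *
rel([.5235,-.1348,.301],np.radians(167.8))"
```

```text
time_s: 22.95
position: [0.5232, -0.1343, 0.4006]
tool_rot: [-0.0, 0.107, 0.994, 0.0]
force: [-0.5, -0.2, -0.4]
gripper_width: 0.992
grip_force: 0.0
shift [-0.0005 -0.0004  0.0996] turn [ 0.     -0.0004 -0.0006]
```

```bash

python3 -m handwheel '[[85,0,0,0.03,0,0,0],[85,0,0,0.06,0,0,0],[85,0,0,0.08,0,0,0],[85,0,0,0.1,0,0,0],[85,0,0,0.1,0,0,0],[70,0,0,0.1,0,0,0],[60,0,0,0.1,0,0,0],[54,0,0,0.1,0,0,0],[54,0,0,0.1,0,0,0],[54,0,0,0.1,0,0,0]]' 30
python3 -m handwheel '[[50,0,0,0,0,0,0],[48,0,0,0,0,0,0],[46,0,0,0,0,0,0],[44,0,0,0,0,0,0],[40,0,0,0,0,0,0],[40,0,0,0,0,0,0],[40,0,0,0,0,0,0],[40,0,0,0,0,0,0],[40,0,0,0,0,0,0],[40,0,0,0,0,0,0]]' 30
```

```text
time_s: 24.2
position: [0.5233, -0.1342, 0.3016]
tool_rot: [0.001, 0.106, 0.994, -0.0]
force: [-0.1, -0.8, 5.7]
gripper_width: 0.632
grip_force: 9.8
time_s: 25.45
position: [0.5233, -0.1342, 0.3017]
tool_rot: [0.001, 0.106, 0.994, -0.0]
force: [-1.1, -0.5, 6.8]
gripper_width: 0.63
grip_force: 30.2
```

```bash
python3 - <<'E'
from h import *
p,_=camera("side");q,_=camera("scene");w,_=camera("wrist")
f=lambda a:cv2.resize(a,(400,300),interpolation=cv2.INTER_CUBIC)
I=np.vstack([np.hstack([f(p[200:320,255:415]),f(q[200:320,240:400])]),np.hstack([f(w),f(w[150:390,160:480])])])
cv2.imwrite("pics/g5.png",I[:,:,::-1])
E
```

```text
(no output)
```

View pics/g5.png

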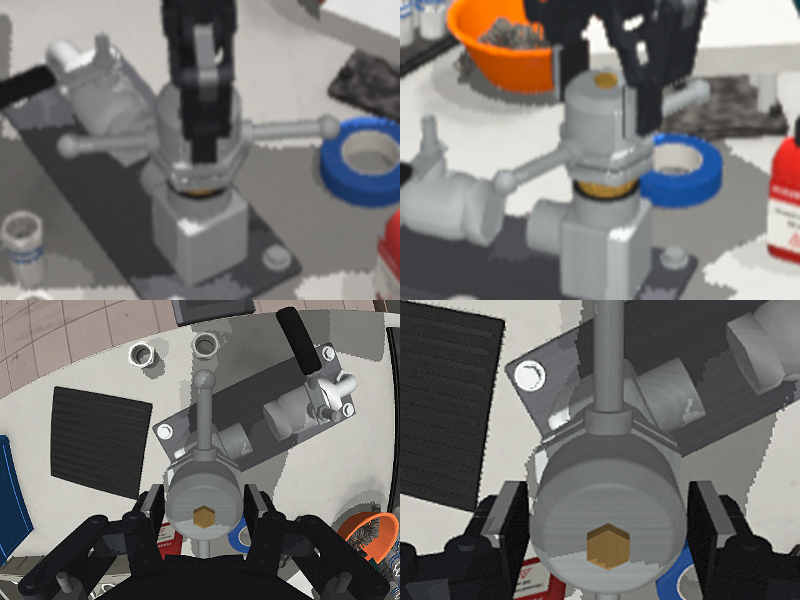

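The pads stop on the hexagon at 54 mm: in the top-right and bottom-right views they stand off the dome. I'll open, raise 10 mm and regrip; it must read about 49 mm (0.574).

```bash

python3 -m handwheel '[[65,0,0,0,0,0,0],[70,0,0,0,0,0,0],[70,0,0,0,0,0,0],[70,0,0,-0.005,0,0,0],[70,0,0,-0.01,0,0,0],[60,0,0,-0.01,0,0,0],[54,0,0,-0.01,0,0,0],[48,0,0,-0.01,0,0,0],[42,0,0,-0.01,0,0,0],[40,0,0,-0.01,0,0,0]]' 30
python3 -m handwheel '[[40,0,0,0,0,0,0],[40,0,0,0,0,0,0],[40,0,0,0,0,0,0],[40,0,0,0,0,0,0],[40,0,0,0,0,0,0],[40,0,0,0,0,0,0],[40,0,0,0,0,0,0],[40,0,0,0,0,0,0],[40,0,0,0,0,0,0],[40,0,0,0,0,0,0]]' 50
```

```text
time_s: 26.85
position: [0.5232, -0.1342, 0.3112]
tool_rot: [0.0, 0.106, 0.994, -0.0]
force: [-0.7, 0.6, 5.5]
gripper_width: 0.624
grip_force: 30.6
time_s: 28.1
position: [0.5232, -0.1342, 0.3114]
tool_rot: [0.0, 0.106, 0.994, -0.0]
force: [-1.7, 0.2, 6.0]
gripper_width: 0.614
grip_force: 50.9
```

```bash
python3 - <<'E'
from h import *
p,dp=camera("side");q,_=camera("scene");w,_=camera("wrist")
f=lambda a:cv2.resize(a,(400,300),interpolation=cv2.INTER_CUBIC)
I=np.vstack([np.hstack([f(p[215:305,275:395]),f(q[215:305,260:380])]),np.hstack([f(w[210:390,200:440]),f(w[300:390,260:380])])])
cv2.imwrite("pics/g6.png",I[:,:,::-1])
W=world("side",dp)
for v in range(240,275,4): print(v,[tuple(W[v,u].round(3)) for u in (334,338)])
E
```

```text
240 [(np.float64(0.505), np.float64(-0.195), np.float64(0.215)), (np.float64(0.51), np.float64(-0.197), np.float64(0.215))]
244 [(np.float64(0.508), np.float64(-0.184), np.float64(0.196)), (np.float64(0.512), np.float64(-0.189), np.float64(0.199))]
248 [(np.float64(0.507), np.float64(-0.187), np.float64(0.192)), (np.float64(0.512), np.float64(-0.19), np.float64(0.193))]
252 [(np.float64(0.511), np.float64(-0.175), np.float64(0.17)), (np.float64(0.517), np.float64(-0.173), np.float64(0.166))]
256 [(np.float64(0.512), np.float64(-0.171), np.float64(0.158)), (np.float64(0.517), np.float64(-0.174), np.float64(0.159))]
260 [(np.float64(0.512), np.float64(-0.173), np.float64(0.151)), (np.float64(0.517), np.float64(-0.174), np.float64(0.151))]
264 [(np.float64(0.516), np.float64(-0.159), np.float64(0.126)), (np.float64(0.522), np.float64(-0.159), np.float64(0.125))]
268 [(np.float64(0.516), np.float64(-0.158), np.float64(0.117)), (np.float64(0.521), np.float64(-0.16), np.float64(0.118))]
272 [(np.float64(0.516), np.float64(-0.157), np.float64(0.107)), (np.float64(0.521), np.float64(-0.16), np.float64(0.108))]
```

View pics/g6.png

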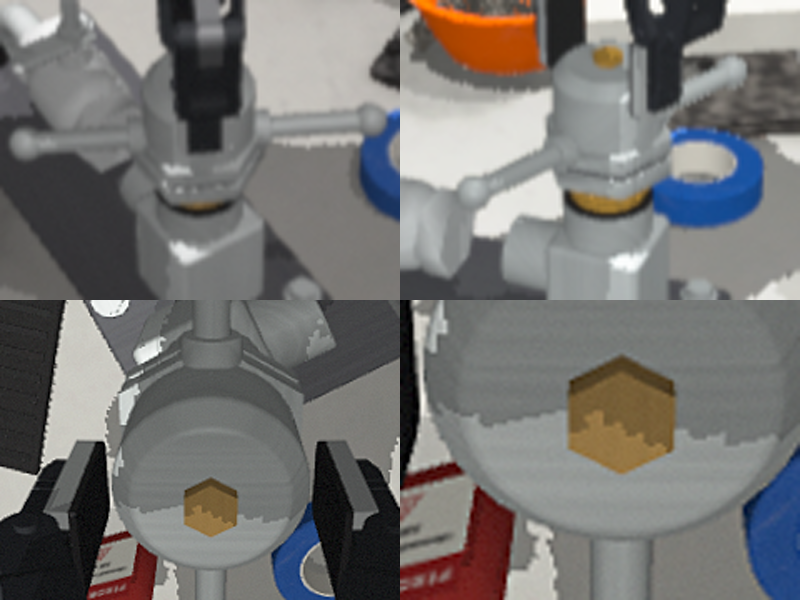

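Tips now sit mid-dome, well above the hexagon. I'll test with a slow 10 mm lift, watching the force.

```bash

python3 -m handwheel '[[40,0,0,-0.001,0,0,0],[40,0,0,-0.002,0,0,0],[40,0,0,-0.003,0,0,0],[40,0,0,-0.004,0,0,0],[40,0,0,-0.005,0,0,0],[40,0,0,-0.006,0,0,0],[40,0,0,-0.007,0,0,0],[40,0,0,-0.008,0,0,0],[40,0,0,-0.009,0,0,0],[40,0,0,-0.01,0,0,0]]' 50
python3 - <<'E'
from h import *
for n in("scene","side"):
    p,d=camera(n);W=world(n,d);ax=np.array([.5236,-.1345])
    r=np.hypot(W[...,0]-ax[0],W[...,1]-ax[1]);k=(d>0)&(r<.09)&(r>.05)&(W[...,2]>.105)&(W[...,2]<.16)
    a=np.degrees(np.arctan2(W[...,1]-ax[1],W[...,0]-ax[0]));k&=(abs((a+12+90)%180-90)<12);print(n,'arm z',np.percentile(W[k][:,2],[10,50,90]),k.sum())
E
```

```text
time_s: 29.5
position: [0.5231, -0.1341, 0.321]
tool_rot: [0.0, 0.106, 0.994, -0.0]
force: [-0.4, 0.0, -2.6]
gripper_width: 0.613
grip_force: 52.9
scene arm z [0.12699221 0.132108   0.1347329 ] 297
side arm z [0.127431   0.13200942 0.1347441 ] 340
```

It's free: the arms rose with it and the force shows its weight. I'll lift clear and carry it over the mat.

```bash

python3 -m handwheel '[[40,0,0,-0.01,0,0,0],[40,0,0,-0.02,0,0,0],[40,0,0,-0.03,0,0,0],[40,0,0,-0.04,0,0,0],[40,0,0,-0.05,0,0,0],[40,0,0,-0.06,0,0,0],[40,0,0,-0.06,0,0,0],[40,0,0,-0.06,0,0,0],[40,0,0,-0.06,0,0,0],[40,0,0,-0.06,0,0,0]]' 50
python3 -m handwheel '[[40,0,-0.02,0,0,0,0],[40,0.001,-0.04,0,0,0,0],[40,0.002,-0.06,0,0,0,0],[40,0.003,-0.08,0,0,0,0],[40,0.004,-0.1,0,0,0,0],[40,0.005,-0.12,0,0,0,0],[40,0.005,-0.135,0,0,0,0],[40,0.005,-0.144,0,0,0,0],[40,0.005,-0.144,0,0,0,0],[40,0.005,-0.144,0,0,0,0]]' 50
python3 - <<'E'
from h import *
p,d=camera("scene");q,e=camera("side")
f=lambda a:cv2.resize(a,(400,300))
cv2.imwrite("pics/m7.png",np.hstack([f(p),f(q)])[:,:,::-1])
for n,dd in(("scene",d),("side",e)):
    W=world(n,dd);ax=np.array([.488,-.274]);r=np.hypot(W[...,0]-ax[0],W[...,1]-ax[1]);a=np.degrees(np.arctan2(W[...,1]-ax[1],W[...,0]-ax[0]))
    k=(dd>0)&(r<.09)&(r>.05)&(abs((a+12+90)%180-90)<10)&(W[...,2]>.15)&(W[...,2]<.23);print('arm z',np.percentile(W[k][:,2],[10,50,90]),k.sum())
E
```

```text
time_s: 30.85
position: [0.523, -0.1341, 0.3806]
tool_rot: [-0.0, 0.106, 0.994, 0.0]
force: [0.2, 0.4, -3.7]
gripper_width: 0.611
grip_force: 53.2
time_s: 32.1
position: [0.4878, -0.2735, 0.3808]
tool_rot: [-0.0, 0.106, 0.994, 0.0]
force: [0.4, 0.1, -4.2]
gripper_width: 0.615
grip_force: 53.2
arm z [0.18786743 0.1922719  0.195015  ] 370
arm z [0.18811345 0.19224811 0.19468453] 504
```

View pics/m7.png

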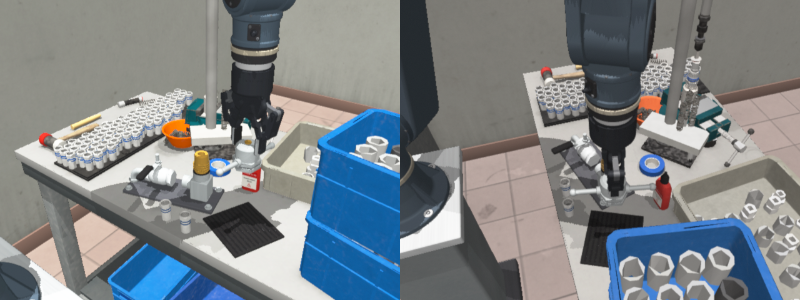

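The picture shows the cap held level and the brass outlet bare at (203,160) on the left. I'll check the mat centre, now unoccluded.

```bash
python3 - <<'E'
from h import *
for n in("scene","side"):
    p,d=camera(n);W=world(n,d);k=(d>0)&(np.hypot(W[...,0]-.488,W[...,1]+.274)<.105)&(W[...,2]<.012)&(W[...,2]>-.002)&(p.max(2)<60)
    k=cv2.morphologyEx(k.astype(np.uint8),cv2.MORPH_OPEN,np.ones((3,3)))>0
    print(n,cv2.minAreaRect((W[k][:,:2]*1000).astype(np.float32)),np.median(W[k][:,2]))
E
python3 -m handwheel '[[40,0,0,0.02,0,0,0],[40,0,0,0.04,0,0,0],[40,0,0,0.06,0,0,0],[40,0,0,0.08,0,0,0],[40,0,0,0.1,0,0,0],[40,0,0,0.12,0,0,0],[40,0,0,0.135,0,0,0],[40,0,0,0.145,0,0,0],[40,0,0,0.15,0,0,0],[40,0,0,0.15,0,0,0]]' 50
```

```text
scene ((488.163818359375, -275.1156005859375), (141.43588256835938, 130.10824584960938), 64.55175018310547) 0.005772516660879539
side ((490.0248718261719, -272.850341796875), (141.03897094726562, 129.05606079101562), 65.43949890136719) 0.004995980084960021
time_s: 33.55
position: [0.4878, -0.2738, 0.2309]
tool_rot: [-0.0, 0.106, 0.994, -0.0]
force: [0.4, 0.4, -3.4]
gripper_width: 0.614
grip_force: 53.2
```

Mat centre is confirmed at (0.489,-0.274). Last 15 mm, slowly, until contact.

```bash

python3 -m handwheel '[[40,0,0,0.002,0,0,0],[40,0,0,0.004,0,0,0],[40,0,0,0.006,0,0,0],[40,0,0,0.008,0,0,0],[40,0,0,0.01,0,0,0],[40,0,0,0.012,0,0,0],[40,0,0,0.013,0,0,0],[40,0,0,0.014,0,0,0],[40,0,0,0.015,0,0,0],[40,0,0,0.015,0,0,0]]' 50
```

```text
time_s: 34.8
position: [0.4877, -0.2738, 0.2158]
tool_rot: [-0.0, 0.106, 0.994, 0.0]
force: [-0.2, 0.7, -2.7]
gripper_width: 0.612
grip_force: 53.2
```

```bash

python3 -m handwheel '[[40,0,0,0.0005,0,0,0],[40,0,0,0.001,0,0,0],[40,0,0,0.0015,0,0,0],[40,0,0,0.0018,0,0,0],[40,0,0,0.002,0,0,0],[40,0,0,0.002,0,0,0],[40,0,0,0.002,0,0,0],[40,0,0,0.002,0,0,0],[40,0,0,0.002,0,0,0],[40,0,0,0.002,0,0,0]]' 50
```

```text
time_s: 36.05
position: [0.4877, -0.2738, 0.2155]
tool_rot: [0.001, 0.106, 0.994, -0.0]
force: [-4.3, 2.5, 13.9]
gripper_width: 0.613
grip_force: 55.1
```

Contact (14 N). Release and raise.

```bash

python3 -m handwheel '[[40,0,0,-0.001,0,0,0],[40,0,0,-0.0015,0,0,0],[56,0,0,-0.0015,0,0,0],[60,0,0,-0.0015,0,0,0],[64,0,0,-0.0015,0,0,0],[72,0,0,-0.0015,0,0,0],[80,0,0,-0.0015,0,0,0],[85,0,0,-0.0015,0,0,0],[85,0,0,-0.0015,0,0,0],[85,0,0,-0.0015,0,0,0]]' 20
python3 -m handwheel '[[85,0,0,-0.02,0,0,0],[85,0,0,-0.04,0,0,0],[85,0,0,-0.07,0,0,0],[85,0,0,-0.12,0,0,0],[85,0,0,-0.17,0,0,0],[85,0,0,-0.2,0,0,0],[85,0,0,-0.2,0,0,0],[85,0,0,-0.2,0,0,0],[85,0,0,-0.2,0,0,0],[85,0,0,-0.2,0,0,0]]'
python3 - <<'E'
from h import *
p,d=camera("scene");q,e=camera("side")
cv2.imwrite("pics/f8.png",np.hstack([cv2.resize(x,(400,300)) for x in (p[150:450,120:520],q[150:450,180:580])])[:,:,::-1])
for n,dd in(("scene",d),("side",e)):
    W=world(n,dd);r=np.hypot(W[...,0]-.488,W[...,1]+.274)
    k=(dd>0)&(r<.02)&(W[...,2]>.04)&(W[...,2]<.075);print('top',W[k].mean(0).round(4))
    k=(dd>0)&(np.hypot(W[...,0]-.43,W[...,1]+.04)<.05)&(W[...,2]>.085)&(W[...,2]<.103);Q=W[k];m=cv2.fitLine((Q[:,:2]*1000).astype(np.float32),cv2.DIST_HUBER,0,.01,.01).ravel();print('lever',np.degrees(np.arctan2(m[1],m[0])),len(Q))
E
```

```text
time_s: 37.3
position: [0.4877, -0.2738, 0.2154]
tool_rot: [0.0, 0.106, 0.994, -0.0]
force: [0.2, -0.5, -0.3]
gripper_width: 0.996
grip_force: 0.0
time_s: 38.55
position: [0.4876, -0.2738, 0.4144]
tool_rot: [-0.001, 0.106, 0.994, 0.0]
force: [0.1, -0.5, 0.3]
gripper_width: 0.994
grip_force: 0.0
top [ 0.4858 -0.2754  0.0591]
lever 13.364451 349
top [ 0.4871 -0.2729  0.0583]
lever 14.951628 399
```

View pics/f8.png

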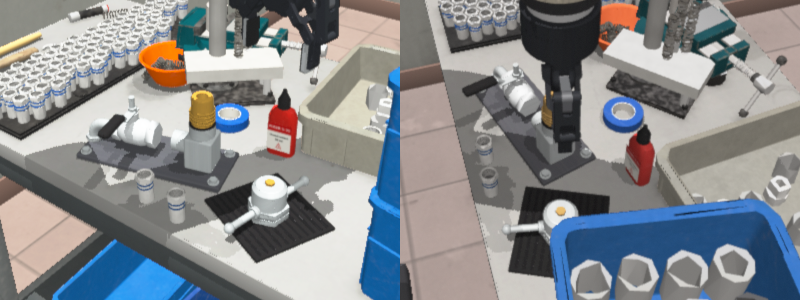

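The cap stands upright in the middle of the mat at (268,205), top at 59 mm (6+53). The lever is square across, and the bystanders are in place.

```bash
python3 -c "
from plant import *
print(job_done())"
```

```text
the job is handed in; nothing more can be done
None
```

The job is handed in, with no verdict returned: the valve is shut against its stop, the cap stands upright near the centre of the mat, and the couplings, bottle and tape are where they were (39 s of the 72 s used).

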